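Riddle the offsets out of the flower bulbs

TASK

Take the green riddle by its bridge handle and shake it over the white tub until all five small bulblets have dropped through into the tub, while the three large bulbs stay in the riddle. Then carry it over to the blue crate, tilt it and let the large bulbs roll off its front lip into the crate from low down, since they bruise in a long fall. Set the empty riddle back down on the tub's two rails, upright and without letting it drop, and leave everything else on the bench alone.

Things in the scene. Friction and masses are not known exactly. Their poses are not given: they have to be found in the camera images.
- riddle: Green hand riddle (a sieve shaped like a flat scoop), 172 mm long, 198 mm wide over its side skids, 0.32 kg empty (may differ by a quarter). Origin: underside of the middle of its flat perforated floor; x points from the open pouring front (-x) to the back wall (+x), y across, z up. Side walls 50 mm and back wall 55 mm high, 4 mm thick. It starts standing on the tub's rails.
- riddle_floor (a point): Middle of the top of the riddle's floor, 5 mm above its origin, axes as the riddle's. Floor: metal plate 5 mm thick, 127 (x) by 165 mm (y) inside the walls, with 3 (x) by 4 (y) square holes of 25 mm at 38 mm pitch, 13 mm of metal between them.
- riddle_grip (a point): Middle of the riddle's fixed bridge handle, 114 mm above the riddle's origin, axes as the riddle's. A flat-sided bar along y with a black sleeve, 20 mm wide (x), 18 mm high, free over 165 mm between its legs: close the fingers along x.
- riddle_lip (a point): Middle of the riddle's pouring lip, at x = -101 mm, z = 20 mm in the riddle's frame, axes as the riddle's. The floor goes on in front as a plain ramp, 42 mm long, rising 22 degrees to this open edge; it holds the large bulbs back, but hard strokes to and fro can throw one over it unless the riddle leans back some 6 degrees.
- tub: White catch tub, fixed, open on top, 280 (x) by 240 mm (y), 84 mm high, walls 4 mm, grey fleece on its floor. Origin: centre of its underside. It can stand left or right of the robot's axis, turned by up to 0.45 rad.
- tub_rails (a point): Point midway between the tops of the two rails, 92 mm above the bench, over the tub's centre; axes as the tub's. The rails are cream pipes of 16 mm across the tub, along its x, at y = +-80 mm. The riddle's flat underside stands on them, its x along the tub's x, up to 70 mm off the middle along them; sideways it must be centred within 15 mm to stay on both.
- crate: Blue bulb crate, fixed, open on top, 270 (x) by 260 mm (y), 75 mm high, walls and floor 5 mm. Origin: centre of its underside. It stands on the other side from the tub, turned by up to 0.3 rad.
- bulb0: Large brown flower bulb, a ball of 48 mm, 55 g, lying in the riddle at the start. Origin: its centre. It sits about 3.5 mm deep in a hole of the floor and rolls out of it towards the lip when the riddle is tilted 30 to 45 degrees.
- bulb1: Large brown flower bulb, a ball of 48 mm, 55 g, lying in the riddle at the start. Origin: its centre. It sits about 3.5 mm deep in a hole of the floor and rolls out of it towards the lip when the riddle is tilted 30 to 45 degrees.
- bulb2: Large brown flower bulb, a ball of 48 mm, 55 g, lying in the riddle at the start. Origin: its centre. It sits about 3.5 mm deep in a hole of the floor and rolls out of it towards the lip when the riddle is tilted 30 to 45 degrees.
- bulblet0: Small pale offset bulb (bulblet), 20 mm across and 22 mm high, 10 g, standing at the start on the metal between the holes of the riddle. Origin: its centre. It stays put in a smooth carry; brisk strokes (about 30 mm at 0.2 m/s, sideways and to and fro) make it topple, slide and drop through a hole, sometimes only after many strokes.
- bulblet1: Small pale offset bulb (bulblet), 20 mm across and 22 mm high, 10 g, standing at the start on the metal between the holes of the riddle. Origin: its centre. It stays put in a smooth carry; brisk strokes (about 30 mm at 0.2 m/s, sideways and to and fro) make it topple, slide and drop through a hole, sometimes only after many strokes.
- bulblet2: Small pale offset bulb (bulblet), 20 mm across and 22 mm high, 10 g, standing at the start on the metal between the holes of the riddle. Origin: its centre. It stays put in a smooth carry; brisk strokes (about 30 mm at 0.2 m/s, sideways and to and fro) make it topple, slide and drop through a hole, sometimes only after many strokes.
- bulblet3: Small pale offset bulb (bulblet), 20 mm across and 22 mm high, 10 g, standing at the start on the metal between the holes of the riddle. Origin: its centre. It stays put in a smooth carry; brisk strokes (about 30 mm at 0.2 m/s, sideways and to and fro) make it topple, slide and drop through a hole, sometimes only after many strokes.
- bulblet4: Small pale offset bulb (bulblet), 20 mm across and 22 mm high, 10 g, standing at the start on the metal between the holes of the riddle. Origin: its centre. It stays put in a smooth carry; brisk strokes (about 30 mm at 0.2 m/s, sideways and to and fro) make it topple, slide and drop through a hole, sometimes only after many strokes.
- netpot: Bystander: small black open net pot, 56 mm across, 60 mm high, between the tub and the crate.
- nutrient: Bystander: white bottle with a black cap, 72 mm across, 190 mm high, at the left of the bench.
- meter: Bystander: yellow hand-held meter lying flat near the robot, 150 x 40 x 26 mm.
- brush: Bystander: flat brush with a wooden handle, 200 x 42 x 20 mm, lying at the right of the bench.
- sprayer: Bystander: clear hand sprayer with a white head, 72 mm across, 185 mm high, at the right of the bench.
Mind the look-alikes: they are no part of the job. What is shaped like the bulb2 but purple or turquoise is not meant.

How it is judged:
By the outcome, as a careful person would: the job done as asked, in the order asked, and still so for the second after the job is handed in, with the robot touching nothing.
It also fails if it takes over 61 s, if anything falls off the work surface, if the arm or the gripper's body presses on something with over 40 N, if the wrist force passes 120 N, or if a joint passes its speed limit or range.

ROBOT

A 6-joint arm with a two-finger parallel gripper is mounted at the origin on the work surface. World frame = base frame: x ahead of the robot, y to its left, z up, the work surface at z = 0. Lengths are in m, angles in rad, forces in N, time in s.
With the tool pointing down it reaches from about 0.3 to 0.95 m from the base axis. Payload 3.1 kg.
Tool frame: the origin (TCP) lies midway between the tips of the shut fingers; the grasp point (between the pads) lies 19 mm behind it; x points along the fingers, y is the direction in which the jaws open and shut, and the axes are right-handed (so a half turn about x gives the same grasp; the last joint's range is limited). The gripper opens to 85 mm and grips with 20 to 120 N. Pads are 22 mm wide; open, the fingers measure 114 mm over their backs; the gripper's body (76 mm by 85 mm) begins 54 mm behind the grasp point. The pads swing forward as they close: fully open they stand 13 mm farther back than shut.
Start: joints at [1.2, 0.308, 1.634, -0, 1.2, -0.07], TCP at [0.185, 0.597, 0.231] pointing down, gripper open.
Joint ranges: [-3.06, 3.06], [-0.79, 1.96], [0.05, 2.63], [-1.19, 4.34], [0.05, 2.64], [-2.94, 2.94]. Speed limits (rad/s): [2.79, 2.79, 3.14, 3.14, 3.14, 3.14].

INTERFACE

Orientations are given as a 3x3 rotation matrix whose columns are the frame's x, y, z axes.
In Python, from workcell import bot, jaws, kin, viewer, job, get_t, get_q, get_dq, get_tau, get_tcp_pos, get_eef_rot, get_contact_force, get_ft_torque, get_gripper_width gives the robot as it stands. Calls block until the motion is done:
- bot.movep(position, orientation): joint-space move of the TCP to a pose.
- bot.move_linear(position, rotation=None, feed=0.15, threshold=None): straight line of the TCP; rotation=None keeps the orientation; feed is the mean speed in m/s. With threshold (N) it stops when the force on the tool has changed by that much, and returns True; else False.
- bot.movej(angles): joint-space move.
- jaws.gripper_to(opening): finger opening in m; the grip force is fixed at half the most; returns when the fingers have stopped.
- bot.wait(seconds).
- kin.inverse_kinematics(position, orientation): joint angles nearest the present ones, or None.
- viewer.read_camera(name): name is "scene" or "top" or "wrist"; returns (picture, depth): 384x512x3 uint8, red, green, blue; 384x512 float32, m along the optical axis (not along the pixel's ray), 0 where there is no reading.
- viewer.camera_info(name): a dict with "fx", "fy", "cx", "cy" (pixels), "rvec" (rotation vector, rad) and "tvec" (3), from world to camera coordinates, as OpenCV has them; the wrist camera has in their place "hand_eye" (4x4, takes a point from camera to tool coordinates, whose origin is the TCP and whose axes are the tool frame's). Camera axes: x right, y down, z forward; pixel columns grow to the right and rows downward; lengths in m; the calibration is good to about 2 mm. A picture is of the moment at which its call begins: read the wrist's pose just before it. camera_info takes no time and is no camera call.
A pose or a line that the arm cannot do raises bot.Unreachable and nothing moves.
- job.finish_job(): hands the job in, once; it reports no verdict.
Trained networks look in the newest picture that a camera, given by its name, has taken for a name from the list of things; names that differ only in an ending like _2 or _b are one class to them, and where a whole thing is asked for, a point or a joint stands for the part that bears it (a point fixed in the world has none). Each returns a list of dicts, best first, with "conf" (0 to 1); they miss things now and then, are a little off and sometimes report something else, mostly with a low value. They report only what shows in the picture. A call takes as long as a camera call. They do not tell look-alikes from the thing itself.
- viewer.silhouettes(camera, thing): "mask" (384x512 bool, what is visible of it).
- viewer.spot_point(camera, thing): "centre" ([x, y, z] in m, in the coordinates of the camera as it stood for that picture, good to about 4 mm: a listed point, or the origin of a listed thing).
Readings, each from a call of its own:
- get_t(): time.
- get_q(): joint angles.
- get_dq(): joint speeds.
- get_tau(): joint torques, N m.
- get_tcp_pos(): TCP position.
- get_eef_rot(): TCP orientation.
- get_contact_force(): force on the tool from outside, world axes, zero at the start.
- get_ft_torque(): the same for the moment, N m.
- get_gripper_width(): finger opening in m.
Only numpy, scipy, OpenCV 4.12 (cv2) and the standard library are available. Lean on these libraries where they do the work, as an engineer would, in place of code of your own. Each camera call takes 0.05 s, during which the arm holds its last target. There are 200 camera calls.

## Working session

There is one attempt and no reset: what is moved stays moved. The work goes in short steps, each a Python script; the robot and the scene stay as the last script left them, time stands still between calls to the robot, and variables do not carry over. Pictures are saved under pics/ and viewed, about 8 in all and at most 12, crops included, and the job is handed in when it is done.

```bash
ls; mkdir -p pics; cat > h.py <<'E'
import numpy as np, cv2
from workcell import *
from workcell import bot, jaws, kin, viewer, job
def T(cam):
    i=viewer.camera_info(cam)
    if "hand_eye" in i:
        H=np.array(i["hand_eye"]); W=np.eye(4); W[:3,:3]=get_eef_rot(); W[:3,3]=get_tcp_pos(); return W@H
    M=np.eye(4); M[:3,:3]=cv2.Rodrigues(np.array(i["rvec"],float))[0]; M[:3,3]=np.ravel(i["tvec"]); return np.linalg.inv(M)
def w(cam,p,M=None):
    M=T(cam) if M is None else M
    return (M@np.r_[np.ravel(p),1])[:3]
def cloud(cam,d,M=None):
    i=viewer.camera_info(cam); M=T(cam) if M is None else M
    v,u=np.mgrid[:d.shape[0],:d.shape[1]]
    P=np.stack([(u-i["cx"])/i["fx"]*d,(v-i["cy"])/i["fy"]*d,d],-1)
    return P@M[:3,:3].T+M[:3,3]
def save(n,im,s=1):
    cv2.imwrite("pics/"+n,cv2.resize(im[:,:,::-1],None,fx=s,fy=s))
E
python3 - <<'E'
from h import *
print(get_t())
ims=[]
for c in("scene","top"):
    im,d=viewer.read_camera(c); ims.append(im); M=T(c)
    np.savez(c+".npz",im=im,d=d,M=M)
    for n in("riddle","riddle_grip","riddle_floor","riddle_lip","tub","tub_rails","crate","bulb0","bulblet0","netpot"):
        for r in viewer.spot_point(c,n)[:8]:
            print(c,n,round(r["conf"],2),w(c,r["centre"],M).round(3))
    print(M[:3,3].round(2))
save("a.png",np.vstack(ims)[:, :],.78)
print(get_t())
E
```

```text
pics
0.0
scene riddle 0.93 [0.51  0.263 0.088]
scene riddle_grip 0.68 [0.508 0.262 0.205]
scene riddle_floor 0.75 [0.51  0.26  0.095]
scene riddle_floor 0.69 [ 0.459 -0.223  0.   ]
scene riddle_lip 0.87 [0.412 0.266 0.115]
scene tub 0.63 [ 0.522  0.265 -0.005]
scene tub_rails 0.71 [0.523 0.266 0.091]
scene tub_rails 0.51 [ 0.564 -0.483 -0.   ]
scene crate 0.83 [ 0.457 -0.223  0.001]
scene crate 0.48 [ 0.573 -0.005 -0.002]
scene bulb0 0.69 [0.485 0.228 0.106]
scene bulb0 0.68 [0.473 0.318 0.113]
scene bulb0 0.65 [0.441 0.454 0.026]
scene bulb0 0.59 [0.507 0.262 0.203]
scene bulb0 0.48 [0.543 0.204 0.118]
scene bulb0 0.47 [0.551 0.316 0.114]
scene bulblet0 0.73 [ 0.459 -0.222  0.001]
scene bulblet0 0.57 [0.488 0.225 0.106]
scene bulblet0 0.54 [ 0.577 -0.004 -0.006]
scene bulblet0 0.48 [0.489 0.267 0.105]
scene bulblet0 0.4 [0.452 0.229 0.107]
scene bulblet0 0.15 [0.472 0.318 0.112]
scene netpot 0.71 [ 0.574 -0.006 -0.004]
[1.4  0.27 0.87]
top riddle 0.76 [0.504 0.265 0.09 ]
top riddle 0.71 [ 0.46  -0.229 -0.   ]
top riddle_grip 0.93 [0.515 0.263 0.21 ]
top riddle_floor 0.94 [0.511 0.263 0.099]
top riddle_floor 0.4 [0.479 0.318 0.113]
top riddle_lip 0.86 [0.408 0.267 0.111]
top tub 0.62 [0.525 0.268 0.   ]
top tub_rails 0.98 [0.525 0.266 0.089]
top crate 0.6 [ 0.461 -0.23  -0.002]
top bulb0 0.7 [0.549 0.204 0.115]
top bulb0 0.63 [0.303 0.227 0.025]
top bulb0 0.5 [0.445 0.459 0.023]
top bulb0 0.49 [0.477 0.32  0.116]
top bulb0 0.49 [0.301 0.364 0.021]
top bulb0 0.43 [0.555 0.321 0.122]
top bulblet0 0.58 [0.562 0.27  0.104]
top bulblet0 0.55 [0.455 0.23  0.105]
top bulblet0 0.51 [0.494 0.227 0.108]
top netpot 0.62 [ 0.577 -0.003 -0.001]
[0.31 0.   1.55]
1.1
```

View pics/a.png

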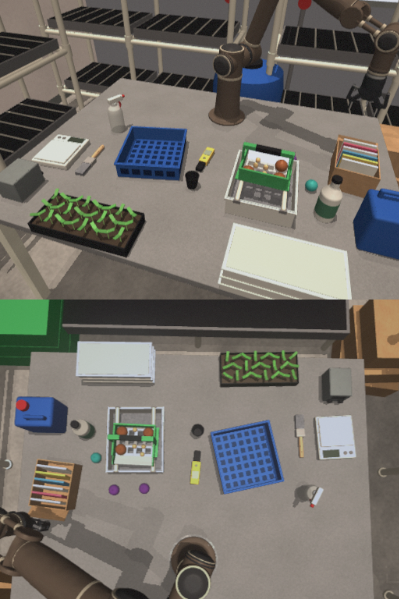

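```bash
python3 - <<'E'
from h import *
z=np.load("top.npz"); d=z["d"]; P=cloud("top",d,z["M"])
def rect(m):
    r=cv2.minAreaRect(P[m][:,:2].astype(np.float32)); print(m.sum(),np.round(r[0],4),np.round(r[1],4),round(r[2],2), P[m][:,2].mean().round(4))
X,Y,Z=P[...,0],P[...,1],P[...,2]
near=(abs(X-.51)<.2)&(abs(Y-.265)<.2)
rect(near&(Z>.2)&(Z<.23))
m=near&(Z>.07)&(abs(X-.525)<.19)&(abs(Y-.266)<.17)&(Z<.1); rect(m)
m=(abs(X-.46)<.2)&(abs(Y+.228)<.2)&(Z>.068)&(Z<.085); rect(m)
save("b.png",z["im"][110:235,115:235],5)
for x0 in (.40,.41,.63,.64):  # rail pts
    for y0 in(.19,.345):
        q=(abs(X-x0)<.006)&(abs(Y-y0)<.025)&(Z>.085)&(Z<.1)
        print(x0,q.sum(),P[q].mean(0).round(4) if q.sum() else "")
E
```

```text
419 [0.5124 0.2644] [0.1838 0.0225] 88.03 0.2142
1877 [0.5273 0.2693] [0.2929 0.2524] 1.1 0.0885
935 [ 0.4616 -0.2244] [0.2804 0.2716] 13.21 0.0748
0.4 18 [0.4004 0.1866 0.0908]
0.4 16 [0.4007 0.3458 0.0913]
0.41 7 [0.4073 0.1864 0.0908]
0.41 13 [0.409  0.3461 0.0927]
0.63 14 [0.6295 0.1918 0.0915]
0.63 13 [0.6298 0.351  0.0923]
0.64 14 [0.6403 0.192  0.0905]
0.64 13 [0.6407 0.35   0.0909]
```

View pics/b.png

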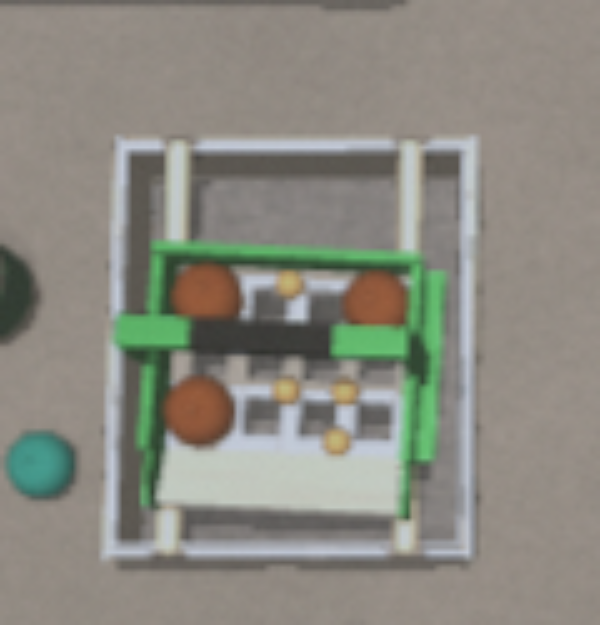

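```bash
cat >> h.py <<'E'
from scipy.spatial.transform import Rotation as Ro
S=1
def Rr(yaw,tilt=0): # tilt>0: front down (deg)
    return Ro.from_euler("ZY",[yaw,-np.radians(tilt)]).as_matrix()
def pose(g,yaw,tilt=0,off=.022,s=None):
    s=S if s is None else s
    B=np.array([[0,0,-1],[s,0,0],[0,-s,0]],float).T
    R=Rr(yaw,tilt)@B
    return np.array(g)+R[:,0]*off,R
TUB=np.array([.525,.267]); TY=.022; CR=np.array([.461,-.226]); CY=.23
G0=np.array([.512,.264,.206]); GY=-.035
E
python3 - <<'E'
from h import *
print(get_eef_rot().round(2),get_gripper_width())
for s in(1,-1):
    for n,a in {"grip":(G0,GY),"lift":(G0+[0,0,.06],GY,-6),"sh":(G0+[0,0,.04],GY,-8)}.items():
        q=kin.inverse_kinematics(*pose(*a,s=s)); print(s,n,None if q is None else np.round(q,2))
    for yaw in(CY,-.1,-.3,CY+np.pi,):
      for t in(0,45,55):
        q=kin.inverse_kinematics(*pose([*CR,.22],yaw,t,s=s)); print(s,yaw,t,None if q is None else np.round(q,2))
E
```

```text
[[ 0.    0.3   0.96]
 [ 0.    0.96 -0.3 ]
 [-1.    0.    0.  ]] 0.08527478187894129
1 grip [ 0.4   0.26  1.79 -0.    1.08  0.44]
1 lift [0.38 0.26 1.68 0.04 1.3  0.4 ]
1 sh [0.37 0.29 1.67 0.06 1.3  0.39]
1 0.23 0 [-0.54  0.13  1.92 -0.    1.09 -0.77]
1 0.23 45 [-0.93 -0.01  2.28  1.07  0.84 -1.9 ]
1 0.23 55 [-1.02  0.04  2.34  1.31  0.93 -2.19]
1 -0.1 0 [-0.54  0.13  1.92 -0.    1.09 -0.44]
1 -0.1 45 [-0.81 -0.12  2.39  1.16  0.53 -1.65]
1 -0.1 55 [-0.89 -0.09  2.47  1.6   0.62 -2.13]
1 -0.3 0 [-0.54  0.13  1.92  0.    1.09 -0.24]
1 -0.3 45 [-0.7  -0.17  2.42  1.11  0.31 -1.38]
1 -0.3 55 [-0.75 -0.14  2.51  1.91  0.39 -2.21]
1 3.371592653589793 0 [-0.54  0.13  1.92 -0.    1.09  2.37]
1 3.371592653589793 45 [-0.33  0.55  1.55 -0.39  1.73  2.66]
1 3.371592653589793 55 [-0.3   0.64  1.49 -0.45  1.87  2.68]
-1 grip [ 0.4   0.26  1.79 -0.    1.08 -2.71]
-1 lift [ 0.38  0.26  1.68  0.04  1.3  -2.74]
-1 sh [ 0.37  0.29  1.67  0.06  1.3  -2.75]
-1 0.23 0 [-0.54  0.13  1.92 -0.    1.09  2.37]
-1 0.23 45 [-0.93 -0.01  2.28  1.07  0.84  1.24]
-1 0.23 55 [-1.02  0.04  2.34  1.31  0.93  0.95]
-1 -0.1 0 [-0.54  0.13  1.92  0.    1.09  2.7 ]
-1 -0.1 45 [-0.81 -0.12  2.39  1.16  0.53  1.49]
-1 -0.1 55 [-0.89 -0.09  2.47  1.6   0.62  1.01]
-1 -0.3 0 [-0.54  0.13  1.92 -0.    1.09  2.9 ]
-1 -0.3 45 [-0.7  -0.17  2.42  1.11  0.31  1.76]
-1 -0.3 55 [-0.75 -0.14  2.51  1.91  0.39  0.93]
-1 3.371592653589793 0 [-0.54  0.13  1.92 -0.    1.09 -0.77]
-1 3.371592653589793 45 [-0.33  0.55  1.55 -0.39  1.73 -0.48]
-1 3.371592653589793 55 [-0.3   0.64  1.49 -0.45  1.87 -0.47]
```

```bash
python3 - <<'E'
from h import *
bot.move_linear(get_tcp_pos()+[0,0,.1],feed=.25)
bot.movep(*pose(G0+[0,0,.10],GY))
print(get_t())
im,d=viewer.read_camera("wrist"); M=T("wrist")
for n in("riddle_grip","tub_rails","riddle_floor"):
    for r in viewer.spot_point("wrist",n)[:2]: print(n,round(r["conf"],2),w("wrist",r["centre"],M).round(4))
P=cloud("wrist",d,M); m=(P[...,2]>.2)&(P[...,2]<.225)&(abs(P[...,0]-.51)<.04)&(abs(P[...,1]-.264)<.09)&(d>0)
r=cv2.minAreaRect(P[m][:,:2].astype(np.float32)); print(m.sum(),r,P[m].mean(0))
save("c.png",im); print(get_t())
E
```

```text
3.3667
riddle_grip 0.88 [0.512  0.2658 0.2071]
tub_rails 0.62 [0.5281 0.271  0.0934]
riddle_floor 0.78 [0.5162 0.2627 0.0987]
7427 ((0.510743260383606, 0.2640559673309326), (0.1802670955657959, 0.023448823019862175), 88.48902893066406) [0.51124076 0.27504288 0.21555142]
3.5667
```

View pics/c.png

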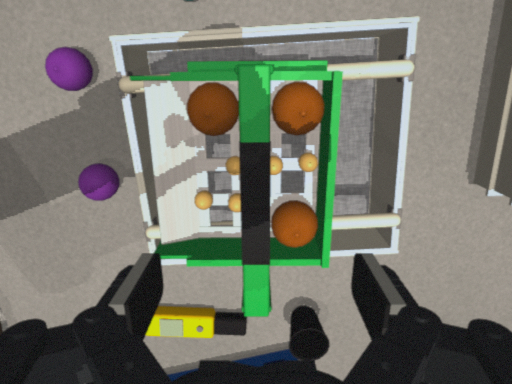

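The wrist view shows three bulbs at (213,108), (298,108) and (294,224). All five bulblets are visible, at (234,165), (275,165), (308,162), (204,200) and (237,203). The purple balls at left are not meant. The handle sits where I measured it, so I'll grasp.

```bash
sed -i 's/G0=np.*; GY/G0=np.array([.5115,.2645,.206]); GY/;s/GY=-.035/GY=-.03/' h.py; python3 - <<'E'
from h import *
bot.move_linear(*pose(G0,GY),feed=.12)
jaws.gripper_to(0.0); print(get_gripper_width(),get_contact_force().round(1),get_t())
bot.move_linear(*pose(G0+[0,0,.035],GY,-3),feed=.08)
print(get_contact_force().round(1),get_gripper_width())
bot.move_linear(*pose(G0+[0.01,0.003,.04],GY,-7),feed=.08)
print(get_t())
im,d=viewer.read_camera("wrist"); save("d.png",im); 
M=T("wrist")
for r in viewer.spot_point("wrist","riddle_floor")[:1]: print(r["conf"],w("wrist",r["centre"],M).round(4))
# try one stroke for timing
p,R=pose(G0+[0.01,0.003,.04],GY,-7); ax=Rr(GY)
t=get_t()
for k in range(2):
    bot.move_linear(p+ax[:,1]*.015,feed=.2); bot.move_linear(p-ax[:,1]*.015,feed=.2)
print("4 strokes",get_t()-t)
im,d=viewer.read_camera("wrist"); save("e.png",np.hstack([cv2.imread("pics/d.png")[:,:,::-1],im]),.78)
E
```

```text
0.018779785660945326 [-3.4  0.5  2.1] 5.1583
[ 0.1 -0.6 -4.7] 0.01907679920743424
6.0333
4 strokes 1.1499999999999995
```

View pics/e.png

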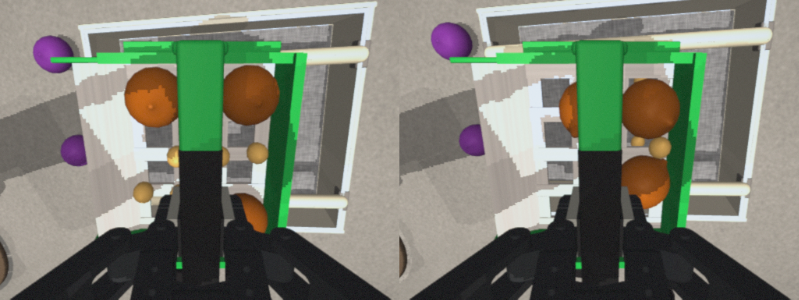

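```bash
cat >> h.py <<'E'
PC=G0+[0.012,0.003,.04]
def look(name):
    tiles=[]
    for c in("wrist","scene","top"):
        im,d=viewer.read_camera(c); M=T(c); P=cloud(c,d,M)
        hsv=cv2.cvtColor(im,cv2.COLOR_RGB2HSV)
        for nm,lo,hi in(("bulblet",(14,90,110),(28,255,255)),("bulb",(3,150,60),(13,255,255))):
            m=cv2.inRange(hsv,lo,hi)*(d>0)
            n,L,st,ce=cv2.connectedComponentsWithStats(m.astype(np.uint8))
            for k in range(1,n):
                if st[k,4]>=8:
                    q=np.median(P[L==k],0)
                    if .35<q[0]<.7 and .13<q[1]<.42: print(c,nm,ce[k].round(),st[k,4],q.round(3))
        if c=="scene": im=cv2.resize(im[145:300,270:400],(390,465))[:384]
        if c=="top": im=cv2.resize(im[115:235,120:220],(320,384))
        tiles.append(im)
    save(name,np.hstack(tiles),.65)
def shake(n,lean=-7,amp=.015,feed=.2,c=None):
    c=PC if c is None else c
    p,R=pose(c,GY,lean); ax=Rr(GY)
    bot.move_linear(p,R,feed=.1)
    for k in range(n):
        for a in((1,1,0) if k%2 else (0,0,1)):
            bot.move_linear(p+ax[:,a]*amp,feed=feed); bot.move_linear(p-ax[:,a]*amp,feed=feed)
    bot.move_linear(p,feed=.1)
E
python3 - <<'E'
from h import *
shake(4); print(get_t(),get_gripper_width()); look("f.png"); print(get_t())
E
```

```text
14.9167 0.018909595759097522
wrist bulblet [318.  92.] 10 [0.552 0.341 0.168]
wrist bulblet [329.  95.] 17 [0.558 0.338 0.169]
wrist bulblet [331.  92.] 11 [0.56  0.34  0.167]
wrist bulblet [323.  96.] 19 [0.555 0.339 0.17 ]
wrist bulblet [315.  95.] 9 [0.55  0.339 0.169]
wrist bulblet [313. 104.] 24 [0.55  0.335 0.173]
wrist bulblet [300. 108.] 26 [0.543 0.332 0.171]
wrist bulblet [344. 105.] 23 [0.567 0.333 0.169]
wrist bulblet [310. 110.] 33 [0.548 0.331 0.175]
wrist bulblet [340. 110.] 18 [0.564 0.331 0.173]
wrist bulblet [296. 118.] 8 [0.54  0.327 0.173]
wrist bulblet [334. 121.] 9 [0.561 0.325 0.176]
wrist bulblet [313. 125.] 19 [0.55  0.324 0.178]
wrist bulblet [303. 128.] 26 [0.544 0.321 0.176]
wrist bulblet [327. 127.] 8 [0.557 0.322 0.177]
wrist bulblet [316. 132.] 43 [0.551 0.32  0.179]
wrist bulblet [340. 130.] 9 [0.565 0.32  0.174]
wrist bulblet [334. 136.] 31 [0.561 0.317 0.176]
wrist bulblet [301. 160.] 103 [0.543 0.266 0.021]
wrist bulblet [329. 274.] 72 [0.563 0.223 0.167]
wrist bulblet [321. 267.] 11 [0.557 0.226 0.166]
wrist bulblet [316. 269.] 15 [0.554 0.226 0.16
[... 172 characters left out ...]
0.] 16 [0.562 0.213 0.173]
wrist bulblet [333. 291.] 9 [0.565 0.211 0.172]
wrist bulblet [339. 292.] 8 [0.57  0.207 0.166]
wrist bulb [320. 122.] 3140 [0.554 0.325 0.172]
wrist bulb [293. 191.] 604 [0.538 0.283 0.174]
wrist bulb [325. 272.] 756 [0.56  0.223 0.165]
scene bulblet [303. 230.] 25 [0.5   0.162 0.016]
scene bulblet [354. 241.] 34 [0.498 0.322 0.018]
scene bulblet [320. 245.] 35 [0.549 0.224 0.017]
scene bulblet [335. 249.] 29 [0.552 0.27  0.018]
scene bulblet [348. 252.] 32 [0.552 0.307 0.018]
scene bulb [347. 208.] 164 [0.535 0.279 0.171]
scene bulb [321. 206.] 48 [0.553 0.21  0.173]
scene bulb [361. 215.] 49 [0.555 0.322 0.173]
top bulb [187. 165.] 38 [0.556 0.208 0.174]
15.0667
```

View pics/f.png

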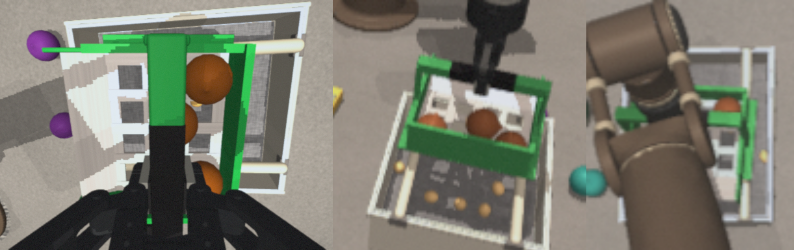

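The composite shows all five bulblets on the fleece: scene crop (400,167), (432,197), (460,203), (485,210) and (498,187), with measured z of about 0.017. The three bulbs are still in the riddle. Next I'll carry it to the crate.

```bash
cat >> h.py <<'E'
def lip_pose(lx,lz,t):
    R=Rr(CY,t); lip=np.r_[CR+Rr(CY)[:2,0]*lx,lz]
    return pose(lip-R@[-.101,0,-.094],CY,t)
WP=[(.03,.15,5),(.03,.12,15),(.03,.085,25),(.03,.055,34),(.03,.045,40)]
E
python3 - <<'E'
from h import *
from time import time
for a in [(-.075,.17,-7)]+WP+[(.03,.045,50)]:
    p,R=lip_pose(*a); q=kin.inverse_kinematics(p,R); print(a,p.round(3),None if q is None else q.round(2))
bot.move_linear(*pose(PC+[0,0,.06],GY,-7),feed=.15)
mid=(PC+np.r_[CR,.27])/2; mid[2]=.30
bot.move_linear(*pose(mid,.1,-7),feed=.25)
p,R=lip_pose(-.075,.17,-7)
bot.move_linear(p,R,feed=.25); print(get_t())
for a in WP[:2]: bot.move_linear(*lip_pose(*a),feed=.07)
print(get_t(),get_gripper_width(),get_contact_force().round(1))
im,_=viewer.read_camera("wrist"); im2,_=viewer.read_camera("scene")
save("g.png",np.hstack([im,cv2.resize(im2[130:260,120:290],(512,392))[:384]]),.75)
E
```

```text
(-0.075, 0.17, -7) [ 0.494 -0.218  0.229] [-0.45  0.21  1.77 -0.08  1.26 -0.65]
(0.03, 0.15, 5) [ 0.582 -0.198  0.231] [-0.43  0.25  1.72  0.06  1.11 -0.68]
(0.03, 0.12, 15) [ 0.567 -0.201  0.216] [-0.51  0.16  1.87  0.22  0.92 -0.85]
(0.03, 0.085, 25) [ 0.55  -0.205  0.193] [-0.6   0.11  2.02  0.47  0.76 -1.14]
(0.03, 0.055, 34) [ 0.533 -0.209  0.171] [-0.71  0.1   2.15  0.8   0.68 -1.52]
(0.03, 0.045, 40) [ 0.52  -0.212  0.165] [-0.78  0.1   2.22  1.03  0.69 -1.79]
(0.03, 0.045, 50) [ 0.5   -0.217  0.169] [-0.92  0.12  2.3   1.31  0.81 -2.16]
17.8917
19.7917 0.018940627897013562 [ 0.7 -1.1 -5. ]
```

View pics/g.png

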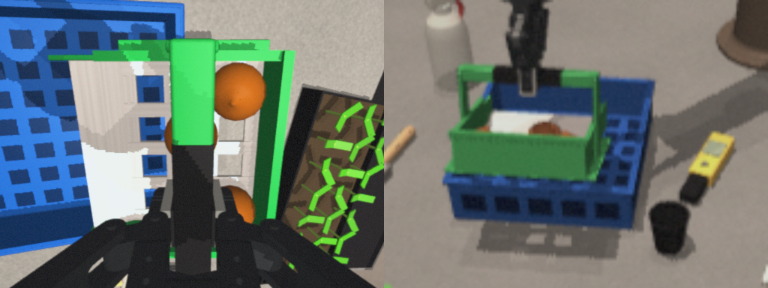

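The wrist view shows the lip over the crate with the bulbs still behind the handle (237,90 and lower). The scene view shows the riddle above the rim, so I'll continue the tilt.

```bash
python3 - <<'E'
from h import *
f0=get_contact_force()
for a in WP[2:]:
    bot.move_linear(*lip_pose(*a),feed=.05); print(get_t(),(get_contact_force()-f0).round(1))
bot.wait(.8)
print(get_contact_force().round(1),get_ft_torque().round(2),get_gripper_width())
im,_=viewer.read_camera("wrist"); im2,_=viewer.read_camera("scene"); im3,_=viewer.read_camera("top")
save("g2.png",np.hstack([im,cv2.resize(im2[130:260,120:290],(512,392))[:384],cv2.resize(im3[150:260,260:370],(384,384))]),.56)
E
```

```text
20.6167 [ 1.6 -0.4  0.3]
21.325 [ 0.4 -0.2  0.6]
21.75 [ 0.4 -0.1  1. ]
[ 0.4 -0.1 -4. ] [-0.18  0.73 -0.03] 0.01878237794428905
```

View pics/g2.png

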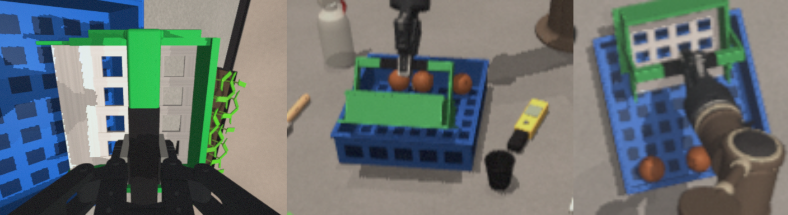

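All three bulbs are in the crate: scene crop (398,80), (422,80), (462,83), with two of them also in the top view at (650,168) and (698,158). The riddle floor is empty. Next I'll take it back to the rails.

```bash
python3 - <<'E'
from h import *
for a in WP[::-1][1:]: bot.move_linear(*lip_pose(*a),feed=.08)
bot.move_linear(*lip_pose(.0,.2,0),feed=.2)
mid=(PC+np.r_[CR,.27])/2; mid[2]=.32
bot.move_linear(*pose(mid,.1,0),feed=.25)
D=G0+[.005,.003,0]; YD=.022
bot.move_linear(*pose(D+[0,0,.07],YD),feed=.25)
bot.wait(.3)
im,d=viewer.read_camera("wrist"); M=T("wrist")
for n in("riddle_floor","riddle_lip","tub_rails"):
    for r in viewer.spot_point("wrist",n)[:1]: print(n,round(r["conf"],2),w("wrist",r["centre"],M).round(4))
bot.move_linear(*pose(D+[0,0,.015],YD),feed=.12); print(get_t(),get_contact_force().round(2))
hit=bot.move_linear(*pose(D+[0,0,-.006],YD),feed=.02,threshold=3); print(hit,get_tcp_pos().round(4),pose(D,YD)[0].round(4),get_contact_force().round(1),get_ft_torque().round(2),get_t())
im2,_=viewer.read_camera("scene")
save("h.png",np.hstack([im,cv2.resize(im2[145:300,270:400],(390,465))[:384]]),.85)
E
```

```text
riddle_lip 0.76 [0.4179 0.2638 0.181 ]
28.2417 [ 0.31 -0.57 -1.56]
True [0.516  0.2674 0.1841] [0.5165 0.2675 0.184 ] [-2.2 -1.2  5.1] [-0.03 -0.11 -0.05] 28.975
```

View pics/h.png

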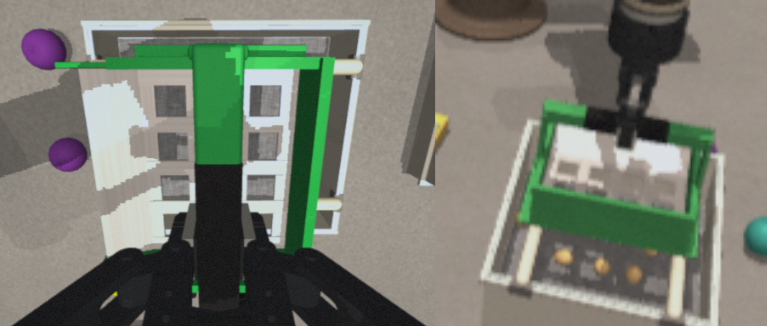

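The riddle is empty and rests on both rails, with contact at exactly the original height. I'll release it.

```bash
python3 - <<'E'
from h import *
jaws.gripper_to(.085)
print(get_contact_force().round(1))
p=get_tcp_pos(); bot.move_linear(p+[0,0,.14],feed=.15)
bot.movej([1.2,0.1,1.5,0,1.5,-.07]); print(get_t())
im,d=viewer.read_camera("top"); M=T("top"); P=cloud("top",d,M)
for n in("riddle","riddle_grip","riddle_lip","tub_rails","bulb0"):
    for r in viewer.spot_point("top",n)[:6]: print(n,round(r["conf"],2),w("top",r["centre"],M).round(3))
m=(P[...,2]>.2)&(P[...,2]<.23)&(abs(P[...,0]-.51)<.06)&(abs(P[...,1]-.264)<.11)
r=cv2.minAreaRect(P[m][:,:2].astype(np.float32)); print(r,P[m][:,2].mean())
im2,_=viewer.read_camera("scene")
save("i.png",np.hstack([cv2.resize(im[105:275,115:375],(790,516)),cv2.resize(im2[100:310,130:420],(713,516))]),.53)
E
```

```text
[ 0.4  0.6 -0.3]
32.4583
riddle 0.76 [0.512 0.27  0.09 ]
riddle_grip 0.69 [0.521 0.267 0.206]
riddle_grip 0.45 [ 0.341 -0.175  0.032]
riddle_lip 0.59 [0.416 0.267 0.111]
tub_rails 0.98 [0.524 0.266 0.092]
bulb0 0.72 [ 0.34  -0.171  0.034]
bulb0 0.66 [ 0.375 -0.311  0.029]
bulb0 0.66 [0.308 0.226 0.022]
bulb0 0.6 [0.447 0.458 0.022]
bulb0 0.51 [ 0.36  -0.257  0.029]
((0.5178198218345642, 0.2663659453392029), (0.02241738885641098, 0.1826675683259964), 1.1819026470184326) 0.21486719259305354
```

View pics/i.png

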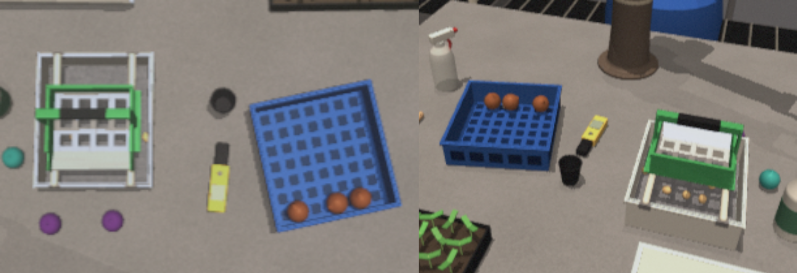

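The riddle stands upright and empty on the rails, with the bar at z 0.206 as it was at the start. The three bulbs are in the crate and nothing else has moved.

```bash
python3 -c "
from h import *
job.finish_job()"
```

```text
the job is handed in; nothing more can be done
```

The job is done and was handed in at about 32.5 s of the 61 s allowed.

- **Sieving:** I gripped the riddle by its bridge handle, lifted it about 40 mm off the rails with a 7° lean back, and shook it over the tub. The scene camera then showed all five bulblets on the tub floor at z ≈ 0.017 m, with the three large bulbs still in the riddle.
- **Pouring:** I tilted the riddle to 40° over the crate with the lip about 45 mm above the bench. All three large bulbs rolled out and lie in the crate.
- **Setting down:** The riddle touched the rails at the same height it was gripped at. It was lowered at 20 mm/s and released only after contact.
- **Final check:** The riddle stands upright, empty and lined up with the rails. It is about 7 mm off the tub's middle along the rails and within about 4 mm of centre sideways. The netpot, meter, sprayer and look-alike balls look unmoved, and the arm is clear of everything.

The wrist network missed `riddle_floor` and `tub_rails` before set-down, so I relied on the rail positions measured earlier. In the last picture only some of the five bulblets show, because the riddle hides the rest; the full count comes from the picture taken just after shaking.

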